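# Meter the exposure light table at its ringed spot

## Robot

A 6-joint arm with a two-finger parallel gripper is mounted at the origin on the work surface. World frame = base frame: x ahead of the robot, y to its left, z up, the work surface at z = 0. Lengths are in mm, angles in degrees, forces in N, time in s.
With the tool pointing down it reaches from about 350 to 875 mm from the base axis. Payload 15.5 kg.
Tool frame: the origin (TCP) lies at the very end of the fingers, on their centre line; the grasp point (between the pads) lies 19 mm behind it; z points along the fingers, y is the direction in which the jaws open and shut (so a half turn about z gives the same grasp; the last joint's range is limited). The gripper opens to 85 mm and grips with 20 to 120 N. Pads are 22 mm wide; open, the fingers measure 114 mm over their backs; the gripper's body (76 mm by 85 mm) begins 54 mm behind the grasp point. The pads swing forward as they close: fully open they stand 13 mm farther back than shut.
Start: joints at [64.544, 28.281, 77.091, -0, 74.628, -5.472], TCP at [213.602, 587.368, 231.277] pointing down, gripper open.
Joint ranges: [-166.48, 166.48], [-47.26, 123.95], [12.59, 153.08], [-70.14, 250.14], [6.76, 159.57], [-176.63, 176.63]. Speed limits (degrees/s): [108.29, 108.29, 147.25, 172.46, 172.46, 172.46].

## Interface

Orientations are given as [roll, pitch, yaw] about the fixed x, y, z axes, in that order (R = Rz(yaw) Ry(pitch) Rx(roll)).
In Python, from cell import r gives the robot as it stands.
- The arm moves only by the shell command python3 -m creep 'ROWS' [OPENING] [FORCE]. ROWS is JSON, a list of rows, each a list of 4 numbers: the shift along the tool's x, y, z in cm, then the turn about the tool's z in rad. A call has exactly 8 rows; each row shifts and turns the pose as measured when the row begins, along the tool's axes as they then stand; what a row does not reach is not made up. A row lasts 1/12 s, in which the tool goes at most 41.7 mm and 7.16 degrees, less where a joint would pass 70% of its speed; a pose out of reach is approached as far as the arm can. A call with a gripper value outside its range is refused whole. OPENING is the closure, from 0 (fully open) to 1 (shut), set as the call begins (- or left out, the last holds). The fingers move at their own pace and stop on an object; FORCE is the grip in N (left out, the last holds). Time passes only in rows, so rows that do not move let the fingers close, or fill a call up. It gives the time, the measured TCP pose, the force and the opening at its end, in the units of the state.
- r.get_state(): the state, without advancing time (a new reading comes with each control period).
- r.capture(name): name is "scene" or "side" or "wrist"; returns (picture, depth): 384x512x3 uint8, red, green, blue; 384x512 float32, mm along the optical axis (not along the pixel's ray), 0 where there is no reading.
- r.camera_params(name): a dict with "K" (3x3 intrinsics, pixels), "R" (3x3) and "t" (3): a world point X has camera coordinates R X + t; the wrist camera has in their place "mount" (4x4, takes a point from camera to tool coordinates, whose origin is the TCP and whose axes are the flange's). Camera axes: x right, y down, z forward; pixel columns grow to the right and rows downward; lengths in mm; the calibration is good to about 2 mm. A picture is of the moment at which its call begins: read the wrist's pose just before it. camera_params takes no time and is no camera call.
- r.close_job(): hands the job in, once; it reports no verdict.
The state is a dict: "clock": time; "q": joint angles; "joint_vel": joint speeds; "tau": joint torques, N m; "eef_pos": TCP position; "eef_rot": TCP orientation; "contact_force": force on the tool from outside, world axes, zero at the start; "wrist_torque": the same for the moment, N m; "opening": finger opening in mm.
Only numpy, scipy, OpenCV 4.12 (cv2) and the standard library are available. Lean on these libraries where they do the work, as an engineer would, in place of code of your own. Each camera call takes 0.05 s, during which the arm holds its last target.

## Task

Switch the exposure light table on by turning the power isolator's bar handle clockwise from off all the way to its on stop. Then take the light meter pen from its wooden stand and hold its sprung tip inside the ring mark on the sloping glass, the pen square to the glass and pressed gently so that the tip is pushed in about half way; leave the isolator on and everything else where it is. Finish while still holding the pen there: do not let go or put it down.

Things in the scene. Friction and masses are not known exactly. Their poses are not given: they have to be found in the camera images.
- light_table: Exposure light table fixed to the bench: aluminium-framed white panel 260 x 320 x 35 mm on feet, its top sloping 15 deg. Origin at bench level, 85 mm below the middle of the top face. z vertical; x level, away from the robot, pointing up the slope; y level across. Top face 51 mm above the bench at the lower edge, 119 mm at the upper.
- glass (a point): Middle of the light table's glass, on its top face; z is the glass's outward normal, leaning 15 deg from vertical back towards the robot (towards the table's -x).
- ring_mark: The target: a flat black printed ring on the glass, 32 mm outside, 24 mm inside diameter. Origin at its centre on the glass surface. It cannot be felt. It lies in one row at mid slope with a black cross and a black open square of like size (not targets), in any order, 65 to 125 mm apart.
- isolator: Grey power isolator box fixed to the bench, 90 x 90 mm, 55 mm high, with a black bar handle on top and a steel mounting strip (120 x 40 x 4 mm) below. Origin at the centre of its underside, z up. It stands at one side of the light table, the pen's stand at the other; which side varies.
- handle_grip (a point): Middle of the isolator's bar handle, on its vertical turning axis, 81 mm above the bench. The bar is 62 mm long, 14 mm wide, and stands from 64 to 98 mm above the bench on a round boss of 46 mm diameter; this point's x runs along the bar's length, z up.
- handle (a joint): Isolator handle angle in rad: 0 = off (bar along the box's x), 1.05 = on, at a hard stop; it grows clockwise seen from above. It starts within 0.15 of off. It turns stiffly (about 0.15 N m) and stays where it is left.
- stand: Wooden block fixed to the bench, 75 x 75 mm, 90 mm high, with a vertical through hole of 22 mm diameter in the middle, in which the pen stands. Origin at the centre of its underside.
- probe: Light meter pen, about 130 g, upright in the stand, turned any way. Origin at the lower end of its 18 mm barrel, on its axis; z along the pen to its top. Barrel 60 mm; then a 34 mm collar (z 60 to 68 mm) resting on the stand; then a grey grip 26 mm (own x) by 20 mm (own y), z 68 to 138 mm. Origin starts 30 mm above the bench; lift 80 mm or more to clear the stand.
- probe_grip (a point): Middle of the pen's grip, 103 mm above the pen's origin on its axis (133 mm above the bench at the start).
- tip_end (a point): Flat end of the pen's sprung tip (10 mm foot), on the pen's axis 15 mm below the pen's origin when it is not pressed.
- tip (a joint): How far the sprung tip is pushed into the pen, in m: 0 = fully out, 0.012 = fully in. Spring 350 N/m with 0.7 N preload: about 2.8 N at half way (6 mm), 4.9 N fully in; the spring acts along the pen.
- ink_jar: Red ink jar, 68 mm across, 70 mm high; leave it.
- ink_jar2: Green ink jar, 68 mm across, 70 mm high; leave it.
- tape_roll: Roll of paper tape, 90 mm across, 24 mm high, lying flat; leave it.
- squeegee: Squeegee lying flat, 160 mm long, 63 mm wide, 24 mm high, origin under its middle; leave it.
- spatula: Ink spatula lying beside the light table; leave it.
- loupe: Small black magnifier, 40 mm across, 50 mm high, standing beside the light table; leave it.
- marker: Marker pen lying on the bench, 16 mm thick, about 120 mm long; leave it.
Not all that is in view belongs to the job. There is more than one size of the isolator; the job needs the middle-sized.

How it is judged:
By the outcome, as a careful person would: the job done as asked, in the order asked, and still so for the second after the job is handed in, while the arm keeps its last pose, push and grip.
It also fails if it takes over 56 s, if anything falls off the work surface, if the arm or the gripper's body presses on something with over 40 N, if the wrist force passes 120 N, or if a joint passes its speed limit or range.

## Working session

There is one attempt and no reset: what is moved stays moved. The work goes in short steps, Python scripts to look and compute and a shell command to move; the robot and the scene stay as the last step left them, time stands still between calls to the robot, and variables do not carry over. Pictures are saved under pics/ and viewed, and the job is handed in when it is done.

```bash
ls; mkdir -p pics
python3 - <<'E'
from cell import r
import cv2,numpy as np
print(r.get_state())
for n in("scene","side","wrist"):
    im,d=r.capture(n); cv2.imwrite(f"pics/{n}0.png",im[:,:,::-1]); np.savez(f"pics/{n}0.npz",im=im,d=d)
    p=r.camera_params(n); print(n,{k:np.round(v,3).tolist() for k,v in p.items()})
E
```

```text
pics
{'clock': 0.0, 'q': array([ 6.45437519e+01,  2.83125162e+01,  7.71278318e+01, -5.95852291e-04,
        7.46300840e+01, -5.47238159e+00]), 'joint_vel': array([ 0.06474823, -0.00949763,  0.12563137,  0.0436737 ,  0.00377647,
       -0.11700758]), 'tau': array([ 1.06092728e-03, -8.82169962e+01, -3.83870208e+01, -2.83292408e-06,
        1.00912168e-02,  2.10550604e-05]), 'eef_pos': array([213.4420669 , 587.02571835, 230.72182335]), 'eef_rot': array([-1.79929834e+02, -6.14508066e-03,  1.60016288e+02]), 'contact_force': array([-0.28806131, -0.22266332, -0.10646899]), 'wrist_torque': array([-0.05697434, -0.05775461, -0.02832985]), 'opening': 85.78374822924347}
scene {'K': [[379.59, 0.0, 250.395], [0.0, 379.59, 191.738], [0.0, 0.0, 1.0]], 'R': [[-0.35, 0.937, 0.01], [0.736, 0.282, -0.616], [-0.58, -0.208, -0.788]], 't': [123.926, -291.152, 1567.572]}
side {'K': [[406.562, 0.0, 255.726], [0.0, 406.562, 191.662], [0.0, 0.0, 1.0]], 'R': [[0.998, -0.067, 0.003], [-0.039, -0.62, -0.784], [0.054, 0.782, -0.621]], 't': [-506.043, 117.934, 1249.657]}
wrist {'K': [[301.423, 0.0, 254.12], [0.0, 301.423, 191.113], [0.0, 0.0, 1.0]], 'mount': [[0.0, -0.947, -0.321, 82.008], [1.0, 0.0, -0.001, -0.413], [0.001, -0.321, 0.947, -142.527], [0.0, 0.0, 0.0, 1.0]]}
```

View pics/scene0.png

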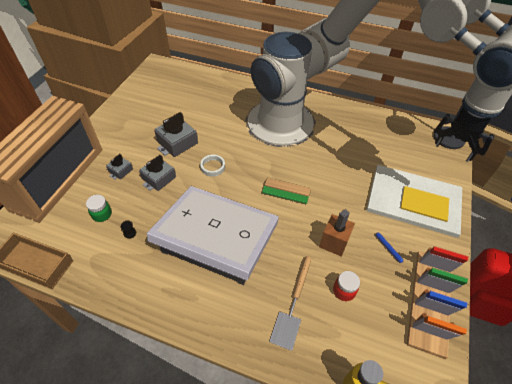

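View pics/side0.png

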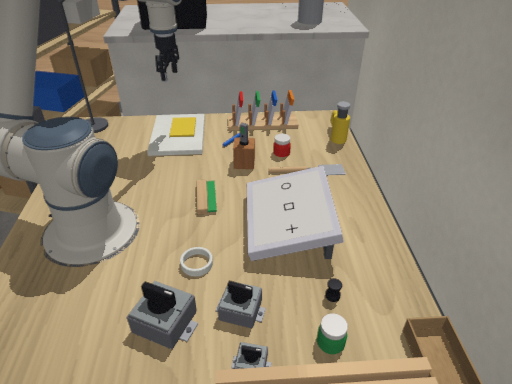

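View pics/wrist0.png

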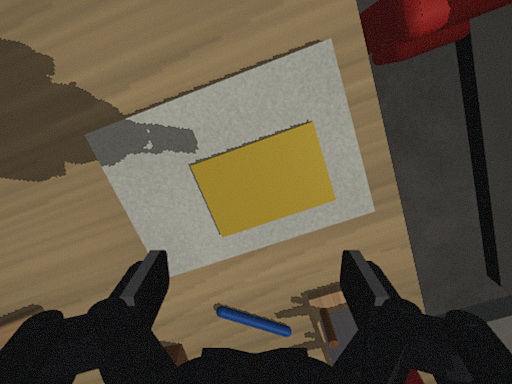

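The scene view shows three isolators at about (176,135), (157,172) and (119,165). The stand with the pen is at (338,230), and the ring is at (245,234) on the table, on the stand side. I'll measure these next.

```bash
cat > h.py <<'E'
import numpy as np,cv2
from cell import r
from scipy.spatial.transform import Rotation as Ro
def world(n,d):
    p=r.camera_params(n);K=p["K"];v,u=np.mgrid[0:384,0:512]
    c=np.stack([(u-K[0,2])/K[0,0]*d,(v-K[1,2])/K[1,1]*d,d],-1)
    return (c-p["t"])@p["R"]   # R^T(c-t)
def ray(n,u,v,z=None):
    p=r.camera_params(n);K=p["K"];o=-p["R"].T@p["t"];w=p["R"].T@np.linalg.solve(K,[u,v,1.])
    return (o,w) if z is None else o+w*(z-o[2])/w[2]
def proj(n,X):
    p=r.camera_params(n);c=p["R"]@np.asarray(X,float)+p["t"];q=p["K"]@c;return q[:2]/q[2]
def two(a,b):
    A=[];B=[]
    for n,u,v in(a,b):
        o,w=ray(n,u,v);w=w/np.linalg.norm(w);P=np.eye(3)-np.outer(w,w);A.append(P);B.append(P@o)
    x=np.linalg.solve(sum(A),sum(B));return x,[np.linalg.norm(P@x-q) for P,q in zip(A,B)]
def wr_world(n_im,d,st):
    p=r.camera_params("wrist");K=p["K"];v,u=np.mgrid[0:384,0:512]
    c=np.stack([(u-K[0,2])/K[0,0]*d,(v-K[1,2])/K[1,1]*d,d],-1)
    M=p["mount"];t=c@M[:3,:3].T+M[:3,3]
    return t@Ro.from_euler("xyz",st["eef_rot"],degrees=True).as_matrix().T+st["eef_pos"]
E
python3 - <<'E'
from h import *
for n,boxes in(("scene",{"iso":(80,100,210,200),"table":(140,180,290,280),"stand":(300,190,380,270)}),("side",{"iso":(120,270,280,384),"table":(235,160,345,260),"stand":(215,110,300,180)})):
    z=np.load(f"pics/{n}0.npz");W=world(n,z["d"]);im=z["im"]
    print(n,"bench z",np.median(W[...,2][np.abs(W[...,2])<20]))
    for k,(a,b,c,d) in boxes.items():
        cv2.imwrite(f"pics/{n}_{k}.png",cv2.resize(im[b:d,a:c,::-1],None,fx=5,fy=5,interpolation=cv2.INTER_CUBIC))
    H=W[...,2]
    # box-tops components
    for lo,hi in((28,120),):
        m=((H>lo)&(H<hi)&(z["d"]>0)).astype(np.uint8)
        k,l,s,c=cv2.connectedComponentsWithStats(m)
        for i in range(1,k):
            if s[i,4]>60:
                P=W[l==i];print(s[i].tolist(),"xy",np.round(np.median(P,0)),"min",np.round(P.min(0)),"max",np.round(np.percentile(P,99.5,axis=0)))
E
```

```text
scene bench z -0.1452560922009136
[28, 0, 114, 27, 1483] xy [ -365. -1141.    66.] min [ -645. -1580.    28.] max [ -338. -1029.   119.]
[303, 0, 37, 7, 138] xy [-990.  -52.   40.] min [-1005.  -184.    28.] max [-978.   14.   66.]
[369, 0, 53, 22, 786] xy [-991.  336.   71.] min [-1016.   190.    28.] max [-976.  449.  119.]
[489, 2, 23, 13, 210] xy [-1242.   853.    58.] min [-1257.   794.    33.] max [-1225.   916.    85.]
[465, 20, 34, 17, 268] xy [-990.  751.   49.] min [-1009.   679.    28.] max [-976.  842.   84.]
[0, 25, 9, 22, 98] xy [  -34. -1427.    51.] min [  -53. -1437.    28.] max [    6. -1417.   106.]
[259, 101, 45, 32, 858] xy [75. 21. 73.] min [-15. -85.  28.] max [ 94.  89. 119.]
[154, 116, 44, 36, 913] xy [ 287. -320.   70.] min [ 208. -414.   28.] max [ 338. -264.  119.]
[0, 126, 100, 92, 2452] xy [ 624. -599.   73.] min [ 398. -717.   28.] max [ 762. -587.  120.]
[106, 154, 26, 21, 288] xy [ 477. -458.   40.] min [ 437. -503.   28.] max [ 506. -428.   73.]
[139, 155, 36, 31, 642] xy [ 465. -305.   54.] min [ 410. -374.   28.] max [ 504. -263.  100.]
[147, 186, 
[... 2384 characters left out ...]
 473. -184.   28.] max [728. 139. 118.]
[49, 195, 72, 51, 1701] xy [ 32. -73.  72.] min [-104.  -92.   28.] max [ 89.  24. 119.]
[327, 278, 15, 16, 180] xy [ 686. -294.   48.] min [ 669. -308.   28.] max [ 704. -272.   53.]
[126, 281, 70, 62, 2472] xy [ 267. -364.   70.] min [ 183. -418.   28.] max [ 334. -278.  118.]
[217, 280, 45, 42, 1314] xy [ 446. -334.   54.] min [ 391. -374.   28.] max [ 500. -281.   99.]
[317, 313, 30, 36, 828] xy [ 651. -431.   67.] min [ 621. -454.   28.] max [ 684. -391.   72.]
[405, 316, 78, 68, 939] xy [ 928. -449.   43.] min [ 832. -562.   28.] max [ 934. -400.   51.]
[234, 342, 34, 27, 717] xy [ 463. -470.   39.] min [ 428. -493.   28.] max [ 502. -431.   71.]
```

Run:
```python
import cv2,numpy as np
a=[cv2.resize(cv2.imread(f"pics/{n}.png"),(400,300)) for n in("scene_iso","side_iso","scene_table","side_table")]
cv2.imwrite("pics/m.png",np.vstack([np.hstack(a[:2]),np.hstack(a[2:])]))
from h import *
for n in("scene","side"):
    z=np.load(f"pics/{n}0.npz");W=world(n,z["d"]);H=W[...,2]
    # isolator
    R=(W[...,0]>380)&(W[...,0]<520)&(W[...,1]<-255)&(W[...,1]>-385)
    for nm,m in(("boxtop",R&(abs(H-55)<3)),("barTop",R&(H>94)&(H<103)),("bar",R&(H>70)&(H<103))):
        P=W[m][:,:2];rc=cv2.minAreaRect(P.astype(np.float32));c=P.mean(0);ev,e=np.linalg.eigh(np.cov((P-c).T))
        print(n,nm,m.sum(),"mean",c.round(1),"rect",np.round(rc[0],1),np.round(rc[1],1),round(rc[2],1),"pca",round(np.degrees(np.arctan2(e[1,1],e[0,1])),1),"z",H[m].mean().round(1))
    R=(W[...,0]>440)&(W[...,0]<540)&(W[...,1]>280)&(W[...,1]<380)
    for nm,m in(("standtop",R&(abs(H-90)<2.5)),("pentop",R&(H>163)&(H<173)),("collar",R&(abs(H-98)<2.5)),("grip",R&(H>105)&(H<175))):
        if m.sum()<3: print(n,nm,m.sum());continue
        P=W[m][:,:2];rc=cv2.minAreaRect(P.astype(np.float32))
        print(n,nm,m.sum(),"mean",P.mean(0).round(1),"rect",np.round(rc[0],1),np.round(rc[1],1),round(rc[2],1),"z",H[m].mean().round(1),H[m].max().round(1))
```

```text
scene boxtop 201 mean [ 461.  -309.7] rect [ 450.  -317.5] [83.2 82. ] 71.3 pca 123.0 z 54.7
scene barTop 58 mean [ 450.1 -317.1] rect [ 449.4 -315.9] [17.7 60.1] 63.4 pca 156.7 z 97.5
scene bar 144 mean [ 451.7 -315.3] rect [ 449.8 -316.1] [17.7 61.2] 63.4 pca 154.7 z 88.7
scene standtop 330 mean [492.4 334.5] rect [488.  334.4] [74.6 77.8] 82.5 z 89.5 92.5
scene pentop 53 mean [488.5 335.1] rect [487.6 335. ] [18.9 26.6] 60.8 z 167.1 170.5
scene collar 32 mean [495.3 336.5] rect [494.1 334.3] [32.  22.2] 86.6 z 97.8 100.2
scene grip 167 mean [493.4 334.4] rect [488.4 334.6] [20.7 27.2] 55.9 z 145.8 174.1
side boxtop 448 mean [ 446.6 -333.1] rect [ 446.8 -318.8] [84.2 82.2] 68.8 pca -168.7 z 54.1
side barTop 126 mean [ 447.  -318.9] rect [ 446.4 -318.7] [16.5 60.9] 65.3 pca 156.4 z 96.5
side bar 288 mean [ 446.7 -321.6] rect [ 446.4 -318.7] [16.5 62.3] 65.3 pca 157.6 z 88.3
side standtop 138 mean [482.9 327.7] rect [484.2 335. ] [80.4 74.6] 82.8 z 89.7 92.4
side pentop 22 mean [484.9 331.7] rect [485.1 333.7] [25.7 18.2] 5.3 z 166.8 170.0
side collar 20 mean [482.9 326.7] rect [483.1 325.5] [14.5 33.5] 76.9 z 97.5 99.8
side grip 142 mean [484.3 328.2] rect [483.8 332.8] [25.8 28. ] 65.4 z 139.8 170.0
```

View pics/m.png

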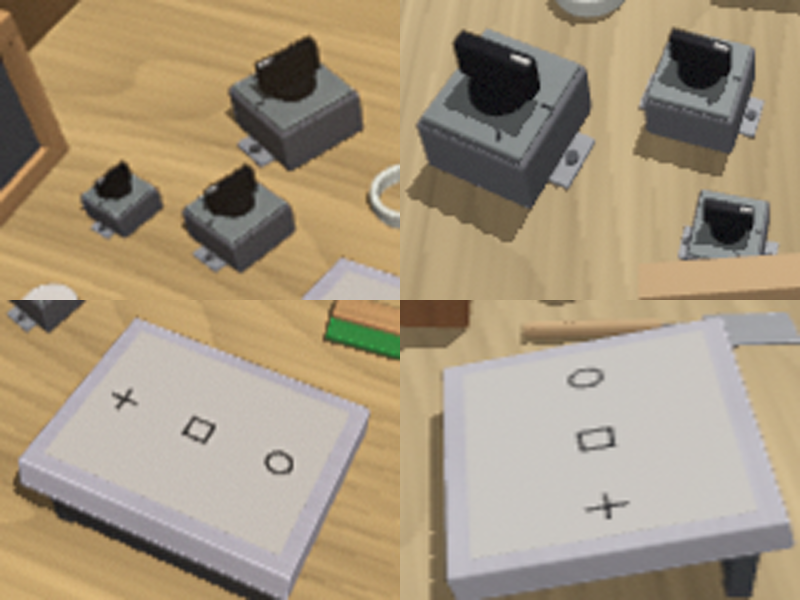

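View pics/side_iso.png

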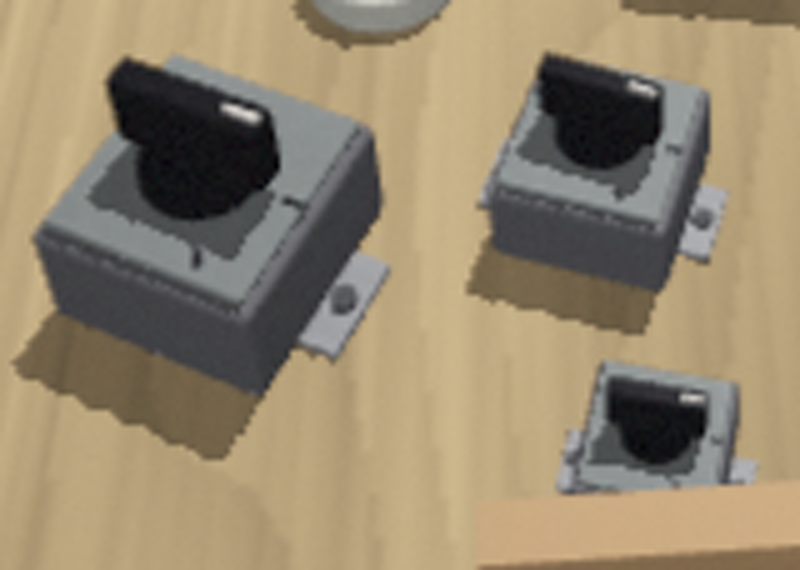

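View pics/scene_stand.png

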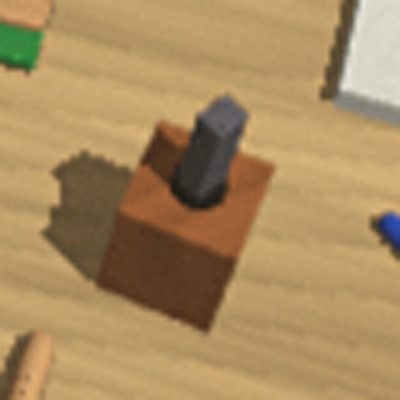

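The middle-sized isolator is the one at (157,172): its bar top is at z≈97 and its box about 84 mm. It sits at (448,-317.5) with the bar at about 156°. The pen is at about (486,334). Next is the table pose and the ring.

Run:
```python
from h import *
cs={}
for n in("scene","side"):
    z=np.load(f"pics/{n}0.npz");W=world(n,z["d"]);H=W[...,2];im=z["im"].astype(int)
    R=(W[...,0]>470)&(W[...,0]<745)&(W[...,1]>-190)&(W[...,1]<150)&(H>40)&(H<125)
    P=W[R];c=P.mean(0)
    for _ in range(8):
        u,s,v=np.linalg.svd(P-c,full_matrices=False);nn=v[2]*np.sign(v[2][2]);k=abs((P-c)@nn)<3;P=P[k];c=P.mean(0)
        P=W[R];P=P[abs((P-c)@nn)<4];c=P.mean(0)
    print(n,"normal",nn.round(3),"tilt",np.degrees(np.arccos(nn[2])).round(2),"upslope yaw",np.degrees(np.arctan2(-nn[1],-nn[0])).round(1))
    T=R&(abs((W-c)@nn)<4)
    rc=cv2.minAreaRect(W[T][:,:2].astype(np.float32));print("rect",np.round(rc,1) if 0 else rc)
    ctr=np.r_[rc[0],0];ctr[2]=c[2]-nn[:2]@(ctr[:2]-c[:2])/nn[2];print("mid top",ctr.round(1))
    g=im.max(2);m=cv2.erode(cv2.morphologyEx(T.astype(np.uint8),cv2.MORPH_CLOSE,np.ones((9,9))),np.ones((7,7)))*(g<120)
    k,l,s,cc=cv2.connectedComponentsWithStats(m.astype(np.uint8),connectivity=8)
    for i in range(1,k):
        if s[i,4]<8: continue
        w=(130-g).clip(0)*(l==i);v,u=np.mgrid[0:384,0:512]
        x,y,ww,hh=s[i,:4]; bc=(x+(ww-1)/2,y+(hh-1)/2)
        o,d=ray(n,*bc);X=o+d*((c-o)@nn)/(d@nn)
        print(s[i].tolist(),"bbox c",bc,"plane",X.round(1),"depthpt",W[l==i].mean(0).round(1));cs.setdefault(n,[]).append(bc)
a=cs["scene"];b=cs["side"]
for p in a:
    for q in b:
        x,e=two(("scene",*p),("side",*q))
        if max(e)<8:print(p,q,x.round(1),np.round(e,1))
```

```text
scene normal [-0.258  0.011  0.966] tilt 14.99 upslope yaw -2.4
rect ((606.4957885742188, -18.654266357421875), (320.6854248046875, 254.60260009765625), 87.81417846679688)
mid top [606.5 -18.7  85.3]
[182, 210, 7, 6, 15] bbox c (np.float64(185.0), np.float64(212.5)) plane [ 602.5 -124.3   85.4] depthpt [ 601.2 -122.6   86.1]
[208, 219, 13, 9, 29] bbox c (np.float64(214.0), np.float64(223.0)) plane [605.9 -24.7  85.2] depthpt [607.5 -23.9  86.7]
[239, 231, 11, 7, 30] bbox c (np.float64(244.0), np.float64(234.0)) plane [609.8  74.6  85.1] depthpt [628.1  82.7 117.8]
side normal [-0.259  0.009  0.966] tilt 15.0 upslope yaw -2.0
rect ((603.8123168945312, -18.29559326171875), (324.7040710449219, 251.10894775390625), 87.70347595214844)
mid top [603.8 -18.3  84.3]
[284, 204, 5, 6, 9] bbox c (np.float64(286.0), np.float64(206.5)) plane [595.9 -22.8  82.3] depthpt [592.9 -25.6  81.7]
[291, 225, 4, 8, 12] bbox c (np.float64(292.5), np.float64(228.5)) plane [ 601.8 -120.8   84.8] depthpt [ 599.7 -121.7   86.1]
(np.float64(185.0), np.float64(212.5)) (np.float64(292.5), np.float64(228.5)) [ 602.2 -123.5   86.6] [1. 1.]
(np.float64(214.0), np.float64(223.0)) (np.float64(286.0), np.float64(206.5)) [599.3 -24.7  81.1] [4.1 4.1]
```

```bash
cat > d.py <<'E'
import sys
from h import *
s=r.get_state();R=Ro.from_euler("xyz",s["eef_rot"],degrees=True).as_matrix()
t=np.array([float(a) for a in sys.argv[1:4]]);print("clock",round(s["clock"],2),"pos",s["eef_pos"].round(1),"rot",s["eef_rot"].round(2),"q",s["q"].round(0),"F",s["contact_force"].round(1),"T",s["wrist_torque"].round(2),"open",round(s["opening"],1))
if len(t)==3: print("tool delta cm",(R.T@(t-s["eef_pos"])/10).round(2))
if len(sys.argv)>4:
    dy=(float(sys.argv[4])-s["eef_rot"][2]+90)%180-90; print("turn rad about tool z (to yaw mod 180)",round(-np.radians(dy),3))
E
python3 d.py 448 -317.5 230 156
```

```text
clock 0.15 pos [213.5 587.1 230.9] rot [-1.7995e+02 -1.0000e-02  1.6001e+02] q [65. 28. 77.  0. 75. -5.] F [ 0.5  0.6 -0.3] T [-0.02 -0.02 -0.02] open 85.4
tool delta cm [-52.96 -77.     0.15]
turn rad about tool z (to yaw mod 180) 0.07
```

```bash
python3 -m creep '[[-2.0,-3.2,0,0],[-2.0,-3.2,0,0],[-2.2,-3.2,0,0],[-2.2,-3.2,0,0],[-2.2,-3.2,0,0],[-2.2,-3.2,0,0],[-2.2,-3.2,0,0],[-2.2,-3.2,0,0]]' 0 20; python3 d.py 448 -317.5 230 156
```

```text
clock: 0.82
eef_pos: [286.8, 281.8, 228.0]
eef_rot: [180.0, -0.1, 160.5]
contact_force: [1.2, 0.1, 0.0]
opening: 85.3
clock 0.82 pos [286.8 281.8 228. ] rot [ 1.800e+02 -5.000e-02  1.605e+02] q [ 36.  11. 107.   0.  63. -35.] F [1.2 0.1 0. ] T [ 0.04 -0.11 -0.03] open 85.3
tool delta cm [-35.19 -51.12  -0.24]
turn rad about tool z (to yaw mod 180) 0.079
```

```bash
python3 -m creep '[[-2.5,-3.2,0,0],[-2.5,-3.2,0,0],[-2.5,-3.2,0,0],[-2.5,-3.2,0,0],[-2.5,-3.2,0,0],[-2.5,-3.2,0,0],[-2.5,-3.2,0,0],[-2.5,-3.2,0,0]]'; python3 d.py 448 -317.5 150 156
```

```text
clock: 1.48
eef_pos: [386.3, -30.0, 228.6]
eef_rot: [179.9, 0.1, 160.7]
contact_force: [2.1, -0.0, 0.2]
opening: 85.3
clock 1.48 pos [386.3 -30.  228.6] rot [1.7994e+02 7.0000e-02 1.6066e+02] q [-13.   9. 108.   0.  62. -84.] F [ 2.1 -0.   0.2] T [ 0.05 -0.02  0.04] open 85.3
tool delta cm [-15.34 -25.1    7.85]
turn rad about tool z (to yaw mod 180) 0.081
```

```bash
python3 -m creep '[[-2.2,-3.5,0.5,0.01],[-2.2,-3.5,0.5,0.01],[-2.2,-3.5,0.5,0.01],[-2.2,-3.5,0.5,0.01],[-2.2,-3.5,0.5,0.01],[-2.2,-3.5,0.5,0.01],[-2.0,-3.5,0.5,0.01],[0,0,0,0]]'; python3 d.py 448 -317.5 150 156
python3 - <<'E'
from h import *
s=r.get_state();im,d=r.capture("wrist");cv2.imwrite("pics/w1.png",im[:,:,::-1]);W=wr_world(0,d,s);H=W[...,2]
R=(W[...,0]>380)&(W[...,0]<520)&(W[...,1]<-255)&(W[...,1]>-385)&(d>0)
for nm,m in(("boxtop",R&(abs(H-55)<3)),("barTop",R&(H>94)&(H<103))):
    P=W[m][:,:2];rc=cv2.minAreaRect(P.astype(np.float32)) if m.sum()>5 else 0
    print(nm,m.sum(),rc)
E
```

```text
clock: 2.15
eef_pos: [438.1, -321.4, 193.8]
eef_rot: [180.0, 0.4, 156.1]
contact_force: [-0.6, 0.6, 0.6]
opening: 85.8
clock 2.15 pos [ 438.1 -321.4  193.8] rot [179.99   0.36 156.11] q [ -43.   24.   92.    0.   64. -109.] F [-0.6  0.6  0.6] T [ 0.01  0.09 -0.01] open 85.8
tool delta cm [-0.72  0.76  4.38]
turn rad about tool z (to yaw mod 180) 0.002
boxtop 4550 ((448.3092346191406, -318.03759765625), (82.05916595458984, 82.04554748535156), 70.73675537109375)
barTop 1124 ((447.8072204589844, -318.09698486328125), (13.88995361328125, 61.279056549072266), 67.22199249267578)
```

View pics/w1.png

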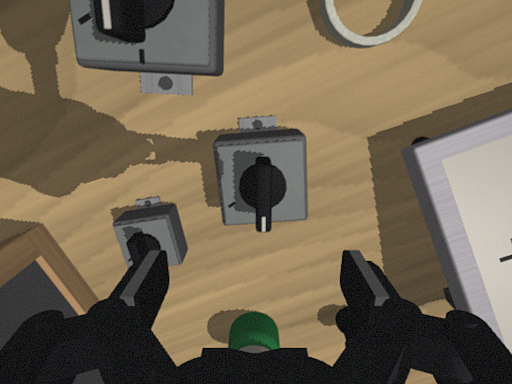

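The wrist view shows the middle isolator at (262,180). The bar centre measures (447.9,-318.1) at 157.2°, against the box at 160.7°. I'll descend and grip.

```bash
python3 -m creep '[[-0.4,0.35,1.6,-0.005],[-0.3,0.3,1.6,-0.005],[0,0,1.6,-0.005],[0,0,1.6,-0.005],[0,0,1.6,0],[0,0,1.6,0],[0,0,1.5,0],[0,0,0,0]]'; python3 d.py 447.9 -318.1 68 157.2
```

```text
clock: 2.87
eef_pos: [446.5, -309.7, 79.5]
eef_rot: [179.8, 0.2, 157.4]
contact_force: [-0.3, 1.3, -0.3]
opening: 85.5
clock 2.87 pos [ 446.5 -309.7   79.5] rot [179.83   0.2  157.41] q [ -41.   33.   98.    0.   49. -109.] F [-0.3  1.3 -0.3] T [-0.03 -0.01 -0.01] open 85.5
tool delta cm [-0.45 -0.72  1.15]
turn rad about tool z (to yaw mod 180) 0.004
```

```bash
python3 -m creep '[[-0.25,-0.4,0.5,0],[-0.2,-0.3,0.5,0],[0,0,0.2,0],[0,0,0,0],[0,0,0,0],[0,0,0,0],[0,0,0,0],[0,0,0,0]]' ; python3 d.py 447.9 -318.1 68 157.2
```

```text
clock: 3.53
eef_pos: [449.3, -317.9, 70.0]
eef_rot: [179.9, 0.4, 157.5]
contact_force: [-0.1, -0.8, -0.3]
opening: 85.8
clock 3.53 pos [ 449.3 -317.9   70. ] rot [179.88   0.36 157.5 ] q [ -42.   34.   97.    0.   48. -109.] F [-0.1 -0.8 -0.3] T [0.03 0.03 0.05] open 85.8
tool delta cm [ 0.12 -0.07  0.19]
turn rad about tool z (to yaw mod 180) 0.005
```

```bash
python3 -m creep '[[0.1,-0.05,0.1,0],[0,0,0,0],[0,0,0,0],[0,0,0,0],[0,0,0,0],[0,0,0,0],[0,0,0,0],[0,0,0,0]]' 1 60; python3 d.py 447.9 -318.1 68 157.2
```

```text
clock: 4.2
eef_pos: [448.2, -317.8, 69.5]
eef_rot: [179.9, 0.4, 157.5]
contact_force: [0.1, 0.1, -1.6]
opening: 13.4
clock 4.2 pos [ 448.2 -317.8   69.5] rot [179.87   0.4  157.48] q [ -42.   34.   98.    0.   48. -109.] F [ 0.1  0.1 -1.6] T [-0.23  0.05 -0.13] open 13.4
tool delta cm [ 0.02 -0.04  0.15]
turn rad about tool z (to yaw mod 180) 0.005
```

Gripped: the opening is 13.4 mm. Now I turn it clockwise, +0.99 rad about tool z.

```bash
python3 -m creep '[[0,0,0,0.1],[0,0,0,0.11],[0,0,0,0.11],[0,0,0,0.11],[0,0,0,0.11],[0,0,0,0.11],[0,0,0,0.11],[0,0,0,0.05]]'; python3 d.py 447.9 -318.1 69 100.5
```

```text
clock: 4.87
eef_pos: [447.8, -318.2, 69.5]
eef_rot: [179.7, 0.2, 109.1]
contact_force: [-0.3, 1.0, 1.8]
opening: 13.0
clock 4.87 pos [ 447.8 -318.2   69.5] rot [179.7    0.21 109.12] q [-42.  34.  98.   0.  48. -61.] F [-0.3  1.   1.8] T [-0.06  0.13  0.2 ] open 13.0
tool delta cm [0.   0.02 0.05]
turn rad about tool z (to yaw mod 180) 0.151
```

```bash
python3 -m creep '[[0,0,0,0.06],[0,0,0,0.06],[0,0,0,0.05],[0,0,0,0.04],[0,0,0,0.04],[0,0,0,0.04],[0,0,0,0.04],[0,0,0,0.04]]'; python3 d.py 447.9 -318.1 69 100.5
```

```text
clock: 5.53
eef_pos: [447.8, -319.6, 69.9]
eef_rot: [179.7, 0.4, 87.5]
contact_force: [1.0, 5.7, 3.2]
opening: 12.9
clock 5.53 pos [ 447.8 -319.6   69.9] rot [179.74   0.38  87.51] q [-42.  34.  97.  -0.  48. -39.] F [1.  5.7 3.2] T [ 0.94 -0.04  3.08] open 12.9
tool delta cm [ 0.15 -0.    0.09]
turn rad about tool z (to yaw mod 180) -0.227
```

A torque of 3 N m says it is on the stop. I'll open, lift and look.

```bash
python3 -m creep '[[0,0,0,0],[0,0,0,0],[0,0,0,0],[0,0,0,0],[0,0,0,0],[0,0,0,0],[0,0,-2,0],[0,0,-3.8,0]]' 0; python3 -m creep '[[0,0,-3.8,0],[0,0,-3.8,0],[0,0,-3,0],[0,0,-2,0],[0,0,0,0],[0,0,0,0],[0,0,0,0],[0,0,0,0]]'
python3 - <<'E'
from h import *
s=r.get_state();im,d=r.capture("wrist");cv2.imwrite("pics/w2.png",im[:,:,::-1]);W=wr_world(0,d,s);H=W[...,2]
R=(W[...,0]>380)&(W[...,0]<520)&(W[...,1]<-255)&(W[...,1]>-385)&(d>0)
for nm,m in(("boxtop",R&(abs(H-55)<3)),("barTop",R&(H>94)&(H<103))):
    P=W[m][:,:2];rc=cv2.minAreaRect(P.astype(np.float32)) if m.sum()>5 else 0
    print(nm,m.sum(),rc)
E
python3 d.py 400 0 231 160
```

```text
clock: 6.2
eef_pos: [444.9, -317.0, 123.2]
eef_rot: [-179.8, -0.0, 87.6]
contact_force: [-0.5, 0.7, -0.0]
opening: 85.3
clock: 6.87
eef_pos: [445.8, -317.5, 261.3]
eef_rot: [179.9, 0.2, 87.7]
contact_force: [0.1, 0.6, 0.3]
opening: 85.5
boxtop 3158 ((448.49493408203125, -318.8728942871094), (82.31031036376953, 82.10446166992188), 70.68883514404297)
barTop 741 ((448.3489685058594, -318.5320129394531), (14.020316123962402, 61.37814712524414), 10.359752655029297)
clock 6.92 pos [ 445.7 -317.4  261. ] rot [179.88   0.21  87.68] q [-42.  20.  86.  -0.  74. -39.] F [-1.4 -0.1 -0.5] T [-0.01  0.02  0.02] open 85.1
tool delta cm [31.54 -5.86  2.87]
turn rad about tool z (to yaw mod 180) -1.262
```

View pics/w2.png

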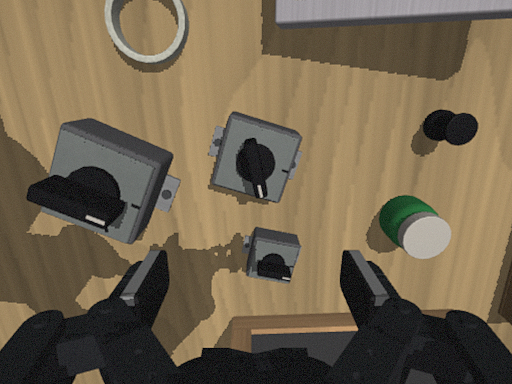

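The bar is now at 100.4° against the box at 160.7°. That is 60.3°, or 1.05 rad, so the isolator is on its stop. Now to the pen.

```bash
python3 -m creep '[[4,0,0,0],[4,0,0,0],[4,0,0,0],[4,0,0,0],[4,0,0,0],[4,0,0,0],[4,0,0,0],[4,0,0,0]]';python3 -m creep '[[4,0,0,0],[4,0,0,0],[4,0,0,0],[4,0,0,0],[4,0,0,0],[4,0,0,0],[3,0.5,0,-0.1],[0,0,0,-0.1]]'; python3 d.py 486 334 250 150
```

```text
clock: 7.58
eef_pos: [455.7, 7.9, 251.4]
eef_rot: [-179.4, 0.1, 87.0]
contact_force: [0.7, -0.5, 0.4]
opening: 85.4
clock: 8.25
eef_pos: [467.9, 295.3, 242.5]
eef_rot: [-178.7, -0.1, 98.9]
contact_force: [-0.7, -0.6, 0.3]
opening: 85.6
clock 8.25 pos [467.9 295.3 242.5] rot [-1.7865e+02 -6.0000e-02  9.8870e+01] q [26. 22. 85.  0. 73. 17.] F [-0.7 -0.6  0.3] T [-0.04 -0.    0.05] open 85.6
tool delta cm [ 3.55  2.37 -0.8 ]
turn rad about tool z (to yaw mod 180) -0.892
```

```bash
python3 -m creep '[[-2,0,0,-0.1],[-1,0,0,-0.1],[0,0,0,-0.1],[0,0,0,0],[0,0,0,0],[0,0,0,0],[0,0,0,0],[0,0,0,0]]'
cat > pen.py <<'E'
from h import *
import sys
s=r.get_state();im,d=r.capture("wrist");cv2.imwrite(f"pics/{sys.argv[1]}.png",im[:,:,::-1]);W=wr_world(0,d,s);H=W[...,2]
R=(W[...,0]>420)&(W[...,0]<560)&(W[...,1]>260)&(W[...,1]<410)&(d>0)
for nm,m in(("standtop",R&(abs(H-90)<3)),("collar",R&(abs(H-98)<2)),("pentop",R&(H>163)&(H<173)),("grip",R&(H>105)&(H<173))):
    P=W[m][:,:2];rc=cv2.minAreaRect(P.astype(np.float32)) if m.sum()>5 else 0
    print(nm,m.sum(),rc,H[m].mean() if m.sum() else 0)
E
python3 pen.py w3;python3 d.py 486 334 250 150
```

```text
clock: 8.92
eef_pos: [470.4, 267.7, 234.5]
eef_rot: [-178.0, -0.5, 117.0]
contact_force: [-0.7, -0.5, -0.3]
opening: 85.7
standtop 4960 ((487.3328857421875, 334.9448547363281), (75.15570831298828, 75.35968780517578), 83.705078125) 89.98101865763012
collar 266 ((481.21917724609375, 334.6015625), (21.847076416015625, 33.322505950927734), 1.010249137878418) 97.81478158814383
pentop 1082 ((487.0313415527344, 334.9977111816406), (20.181554794311523, 26.224437713623047), 59.29037857055664) 167.5104050638949
grip 1409 ((486.89434814453125, 334.7741394042969), (20.722627639770508, 26.247066497802734), 59.160400390625) 160.84547736842765
clock 8.97 pos [470.4 267.7 234.6] rot [-177.99   -0.54  116.96] q [23. 22. 87.  0. 73. -4.] F [0.1 0.6 0.3] T [-0.07  0.06 -0.04] open 85.7
tool delta cm [ 5.22  4.34 -1.65]
turn rad about tool z (to yaw mod 180) -0.577
```

View pics/w3.png

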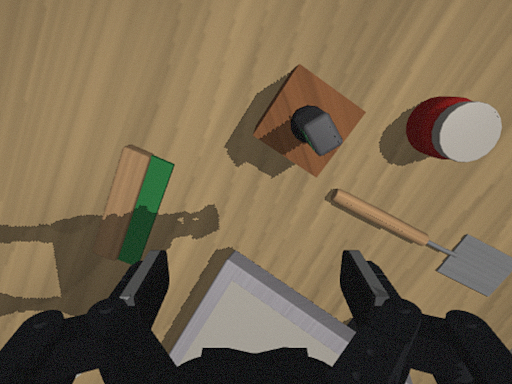

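The wrist view shows the stand at (309,120) and the pen top at (325,135). The pen is at (487,335), with its 20 mm width along 59.3°, so the tool yaw should be 149.3°. The tool has drifted 2° in tilt, so I'll watch that while approaching.

```bash
python3 -m creep '[[0,0,0,-0.08],[0,0,0,-0.08],[0,0,0,-0.08],[0,0,0,-0.08],[0,0,0,-0.08],[0,0,0,-0.08],[0,0,0,-0.08],[0,0,0,0]]';python3 d.py 487.1 334.9 190 149.3; python3 -m creep '[[0,0,0,0],[0,0,0,0],[0,0,0,0],[0,0,0,0],[0,0,0,0],[0,0,0,0],[0,0,0,0],[0,0,0,0]]';python3 d.py 487.1 334.9 190 149.3
```

```text
clock: 9.63
eef_pos: [470.4, 268.4, 235.0]
eef_rot: [-178.7, -1.5, 150.1]
contact_force: [0.3, -0.1, -0.1]
opening: 85.3
clock 9.63 pos [470.4 268.4 235. ] rot [-178.67   -1.51  150.09] q [ 23.  22.  87.   0.  73. -37.] F [ 0.3 -0.1 -0.1] T [-0.04 -0.02 -0.03] open 85.3
tool delta cm [1.75 6.71 4.4 ]
turn rad about tool z (to yaw mod 180) 0.014
clock: 10.3
eef_pos: [470.4, 268.5, 235.2]
eef_rot: [-178.7, -1.5, 149.3]
contact_force: [0.2, -0.6, -0.2]
opening: 85.5
clock 10.3 pos [470.4 268.5 235.2] rot [-178.67   -1.48  149.35] q [ 23.  22.  87.   0.  73. -36.] F [ 0.2 -0.6 -0.2] T [ 0.03 -0.03  0.02] open 85.5
tool delta cm [1.83 6.67 4.42]
turn rad about tool z (to yaw mod 180) 0.001
```

```bash
cat > t.py <<'E'
from h import *
s=r.get_state();z=Ro.from_euler("xyz",s["eef_rot"],degrees=True).as_matrix()[:,2];q=np.radians(s["q"][0])
print("tool z tilt deg: world x,y",np.degrees(z[:2]).round(2),"radial",np.degrees(z[0]*np.cos(q)+z[1]*np.sin(q)).round(2),"tang",np.degrees(-z[0]*np.sin(q)+z[1]*np.cos(q)).round(2))
E
python3 t.py; python3 -m creep '[[0.8,3,0,0],[0.8,3,0,0],[0,0.6,0,0],[0,0,0,0],[0,0,0,0],[0,0,0,0],[0,0,0,0],[0,0,0,0]]';python3 d.py 487.1 334.9 190 149.3;python3 t.py;  python3 -m creep '[[0,0,2,0],[0,0,2,0],[0,0,0,0],[0,0,0,0],[0,0,0,0],[0,0,0,0],[0,0,0,0],[0,0,0,0]]';python3 d.py 487.1 334.9 190 149.3;python3 t.py
```

```text
tool z tilt deg: world x,y [-1.95 -0.39] radial -1.94 tang 0.41
clock: 10.97
eef_pos: [490.0, 333.1, 233.8]
eef_rot: [-178.6, -1.5, 149.2]
contact_force: [0.1, -0.1, 0.2]
opening: 85.4
clock 10.97 pos [490.  333.1 233.8] rot [-178.57   -1.5   149.18] q [ 28.  26.  80.   1.  76. -31.] F [ 0.1 -0.1  0.2] T [-0.02  0.02 -0.01] open 85.4
tool delta cm [0.23 0.12 4.39]
turn rad about tool z (to yaw mod 180) -0.002
tool z tilt deg: world x,y [-2.02 -0.46] radial -2.0 tang 0.55
clock: 11.63
eef_pos: [489.8, 330.5, 197.8]
eef_rot: [-178.8, -1.3, 149.0]
contact_force: [0.9, 0.1, 0.3]
opening: 85.3
clock 11.63 pos [489.8 330.5 197.8] rot [-178.81   -1.33  149.01] q [ 28.  28.  83.   1.  70. -31.] F [0.9 0.1 0.3] T [-0.01 -0.05 -0.  ] open 85.3
tool delta cm [0.44 0.25 0.79]
turn rad about tool z (to yaw mod 180) -0.005
tool z tilt deg: world x,y [-1.75 -0.34] radial -1.71 tang 0.52
```

```bash
python3 d.py 487.1 334.9 116 149.3; python3 -m creep '[[0.3,0.1,0.5,0],[0.3,0.1,0.5,0],[0,0,0.5,0],[0,0,0,0],[0,0,0,0],[0,0,0,0],[0,0,0,0],[0,0,0,0]]';python3 d.py 487.1 334.9 116 149.3;python3 t.py
```

```text
clock 11.63 pos [489.8 330.5 197.8] rot [-178.81   -1.33  149.01] q [ 28.  28.  83.   1.  70. -31.] F [0.9 0.1 0.3] T [-0.01 -0.05 -0.  ] open 85.3
tool delta cm [0.27 0.41 8.18]
turn rad about tool z (to yaw mod 180) -0.005
clock: 12.3
eef_pos: [484.9, 336.2, 182.1]
eef_rot: [-178.9, -1.3, 149.0]
contact_force: [-0.7, 1.2, -0.5]
opening: 85.6
clock 12.3 pos [484.9 336.2 182.1] rot [-178.86   -1.3   149.05] q [ 29.  29.  84.   1.  68. -31.] F [-0.7  1.2 -0.5] T [-0.01 -0.02 -0.  ] open 85.6
tool delta cm [-0.41  0.13  6.6 ]
turn rad about tool z (to yaw mod 180) -0.004
tool z tilt deg: world x,y [-1.7  -0.31] radial -1.64 tang 0.54
```

```bash
python3 -m creep '[[-0.1,0,1.2,0],[-0.1,0,1.2,0],[-0.1,0,1.2,0],[0,0,1.2,0],[0,0,0.6,0],[0,0,0,0],[0,0,0,0],[0,0,0,0]]';python3 d.py 487.1 334.9 116 149.3;python3 t.py
```

```text
clock: 12.97
eef_pos: [487.7, 334.8, 128.2]
eef_rot: [-179.1, -1.2, 149.0]
contact_force: [-0.2, 0.0, -0.7]
opening: 85.4
clock 12.97 pos [487.7 334.8 128.2] rot [-179.06   -1.18  149.03] q [ 28.  33.  87.   1.  61. -31.] F [-0.2  0.  -0.7] T [-0.02  0.01 -0.03] open 85.4
tool delta cm [ 0.03 -0.    1.22]
turn rad about tool z (to yaw mod 180) -0.005
tool z tilt deg: world x,y [-1.49 -0.2 ] radial -1.41 tang 0.54
```

```bash
python3 -m creep '[[0,0,0.6,0],[0,0,0.5,0],[0,0,0.1,0],[0,0,0,0],[0,0,0,0],[0,0,0,0],[0,0,0,0],[0,0,0,0]]';python3 d.py 487.1 334.9 116 149.3;python3 -m creep '[[0,0,0,0],[0,0,0,0],[0,0,0,0],[0,0,0,0],[0,0,0,0],[0,0,0,0],[0,0,0,0],[0,0,0,0]]' 1 40;python3 d.py 487.1 334.9 116 149.3;python3 t.py
```

```text
clock: 13.63
eef_pos: [488.3, 335.4, 117.0]
eef_rot: [-179.2, -1.1, 149.0]
contact_force: [0.6, 0.5, 0.3]
opening: 85.1
clock 13.63 pos [488.3 335.4 117. ] rot [-179.22   -1.09  149.04] q [ 28.  34.  88.   1.  60. -31.] F [0.6 0.5 0.3] T [0.01 0.02 0.02] open 85.1
tool delta cm [ 0.07 -0.1   0.1 ]
turn rad about tool z (to yaw mod 180) -0.005
clock: 14.3
eef_pos: [488.5, 335.6, 117.4]
eef_rot: [-179.3, -1.1, 149.0]
contact_force: [-0.5, 0.4, -0.3]
opening: 19.7
clock 14.3 pos [488.5 335.6 117.4] rot [-179.26   -1.07  149.04] q [ 28.  34.  88.   1.  60. -31.] F [-0.5  0.4 -0.3] T [0.01 0.02 0.01] open 19.7
tool delta cm [ 0.08 -0.13  0.14]
turn rad about tool z (to yaw mod 180) -0.005
tool z tilt deg: world x,y [-1.3  -0.09] radial -1.18 tang 0.54
```

```bash
python3 -m creep '[[0,0,-0.9,0],[0,0,-0.9,0],[0,0,-0.9,0],[0,0,-0.9,0],[0,0,-0.8,0],[0,0,0,0],[0,0,0,0],[0,0,0,0]]';python3 d.py 488.5 335.6 165.5 149.3;python3 t.py
```

```text
clock: 14.97
eef_pos: [490.0, 335.8, 167.7]
eef_rot: [-179.4, -1.0, 149.0]
contact_force: [-0.3, 0.4, -1.3]
opening: 19.7
clock 14.97 pos [490.  335.8 167.7] rot [-179.36   -1.    149.04] q [ 28.  30.  85.   1.  66. -31.] F [-0.3  0.4 -1.3] T [-0.06 -0.03 -0.02] open 19.7
tool delta cm [ 0.12 -0.09  0.23]
turn rad about tool z (to yaw mod 180) -0.005
tool z tilt deg: world x,y [-1.19 -0.03] radial -1.06 tang 0.54
```

```bash
python3 -m creep '[[0.4,0,0,0],[0.4,0,0,0],[0.4,0,0,0],[0.4,0,0,0],[0.4,0,0,0],[0.4,0,0,0],[0,0,0,0],[0,0,0,0]]';python3 d.py 487.1 334.9 165.5 149.3;python3 t.py
python3 - <<'E'
from h import *
for n in("scene","side","wrist"):
    im,d=r.capture(n);cv2.imwrite(f"pics/{n}3.png",im[:,:,::-1]);np.savez(f"pics/{n}3.npz",im=im,d=d)
a=cv2.imread("pics/scene3.png")[190:270,290:390];b=cv2.imread("pics/side3.png")[80:180,190:310]
cv2.imwrite("pics/m3.png",np.hstack([cv2.resize(a,(400,320)),cv2.resize(b,(384,320))]))
E
```

```text
clock: 15.63
eef_pos: [468.0, 348.7, 167.1]
eef_rot: [-179.3, -0.9, 149.1]
contact_force: [3.1, -2.8, 0.1]
opening: 19.5
clock 15.63 pos [468.  348.7 167.1] rot [-179.29   -0.87  149.07] q [ 31.  29.  87.   0.  65. -29.] F [ 3.1 -2.8  0.1] T [-0.68 -0.91 -0.04] open 19.5
tool delta cm [-2.35 -0.2   0.13]
turn rad about tool z (to yaw mod 180) -0.004
tool z tilt deg: world x,y [-1.11 -0.16] radial -1.03 tang 0.43
```

View pics/m3.png

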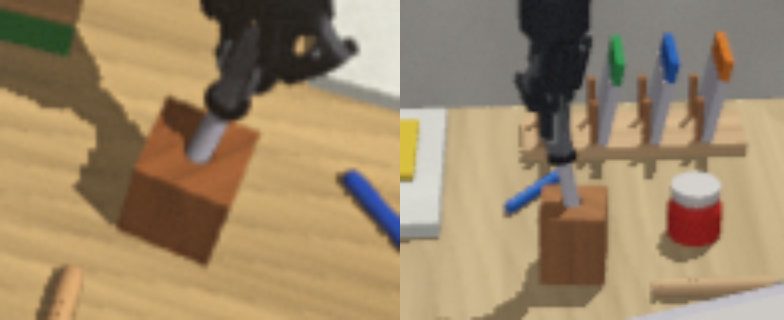

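View pics/wrist3.png

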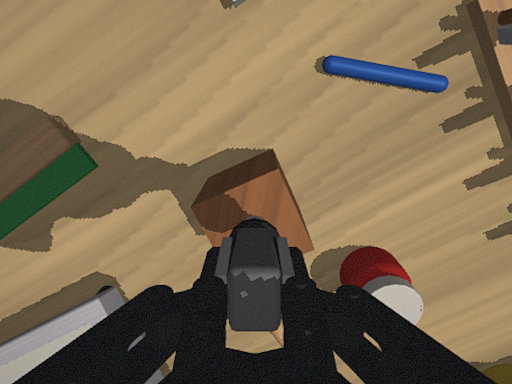

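Pivoting in the hole mouth works, at about 4 N. The wrist camera sees the pen's flat top at (255,300), so I can fit its plane normal to get the tilt.

```bash
cat > tilt.py <<'E'
from h import *
import sys
s=r.get_state();im,d=r.capture("wrist");nm=sys.argv[1];cv2.imwrite(f"pics/{nm}.png",im[:,:,::-1]);np.savez(f"pics/{nm}.npz",im=im,d=d)
p=r.camera_params("wrist");K=p["K"];v,u=np.mgrid[0:384,0:512]
c=np.stack([(u-K[0,2])/K[0,0]*d,(v-K[1,2])/K[1,1]*d,d],-1);M=p["mount"];T=c@M[:3,:3].T+M[:3,3]
S=(abs(T[...,1])<8)&(abs(T[...,0])<45)&(T[...,2]<-5)&(T[...,2]>-85)&(d>0)
print("n",S.sum());P=T[S]
Rw=Ro.from_euler("xyz",s["eef_rot"],degrees=True).as_matrix()
# split by RANSAC planes
rng=np.random.default_rng(0)
for it in range(3):
    best=None
    for _ in range(600):
        a,b,e=P[rng.choice(len(P),3,False)];n=np.cross(b-a,e-a);L=np.linalg.norm(n)
        if L<20: continue
        k=abs((P-a)@(n/L))<0.8
        if best is None or k.sum()>best.sum(): best=k
    Q=P[best];cc=Q.mean(0);_,sv,vv=np.linalg.svd(Q-cc,full_matrices=False);n=vv[2]*(-np.sign(vv[2][2]))
    w=Rw@n
    print(best.sum(),"ctr tool",cc.round(1),"range",np.ptp(Q,axis=0).round(0),"normal tool",n.round(3),"angle in xz from -z toward +x",np.degrees(np.arctan2(n[0],-n[2])).round(2),"y",np.degrees(np.arcsin(n[1])).round(2),"| world n",w.round(3))
    P=P[~best]
    if len(P)<60:break
E
python3 tilt.py wt1
```

```text
n 5709
2092 ctr tool [  7.2  -0.  -49.4] range [25. 16.  6.] normal tool [ 0.217  0.007 -0.976] angle in xz from -z toward +x 12.53 y 0.39 | world n [-0.163  0.12   0.979]
1665 ctr tool [  9.8   0.1 -79.1] range [ 5. 16. 37.] normal tool [-0.995 -0.016 -0.098] angle in xz from -z toward +x -84.35 y -0.9 | world n [ 0.847 -0.525  0.083]
1150 ctr tool [ 15.6  -0.  -30. ] range [10. 16. 43.] normal tool [-0.976 -0.006 -0.217] angle in xz from -z toward +x -77.46 y -0.36 | world n [ 0.838 -0.507  0.202]
```

```bash
python3 -m creep '[[0.3,0,0,0],[0.3,0,0,0],[0.2,0,0,0],[0,0,0,0],[0,0,0,0],[0,0,0,0],[0,0,0,0],[0,0,0,0]]';python3 d.py 487.1 334.9 165.5 149.3;python3 t.py;python3 tilt.py wt2
```

```text
clock: 16.5
eef_pos: [461.1, 352.6, 167.0]
eef_rot: [-179.3, -0.9, 149.0]
contact_force: [3.5, -2.3, -1.2]
opening: 19.5
clock 16.5 pos [461.1 352.6 167. ] rot [-179.28   -0.85  149.01] q [ 31.  29.  87.   0.  65. -28.] F [ 3.5 -2.3 -1.2] T [-0.56 -0.79  0.  ] open 19.5
tool delta cm [-3.14 -0.17  0.1 ]
turn rad about tool z (to yaw mod 180) -0.005
tool z tilt deg: world x,y [-1.1  -0.18] radial -1.04 tang 0.42
n 5469
2103 ctr tool [  8.6  -0.  -48.8] range [24. 16.  8.] normal tool [ 0.282 -0.014 -0.959] angle in xz from -z toward +x 16.4 y -0.83 | world n [-0.231  0.136  0.963]
1664 ctr tool [  9.7  -0.  -78.9] range [ 7. 16. 37.] normal tool [-0.989  0.006 -0.15 ] angle in xz from -z toward +x -81.35 y 0.33 | world n [ 0.853 -0.504  0.136]
877 ctr tool [ 16.   -0.  -29.7] range [12. 16. 40.] normal tool [-0.959 -0.004 -0.284] angle in xz from -z toward +x -73.5 y -0.21 | world n [ 0.825 -0.496  0.27 ]
```

```bash
python3 -m creep '[[0,0,0,0],[0,0,0,0],[0,0,-1,0],[0,0,-1.5,0],[0,0,-2,0],[0,0,-2,0],[0,0,-2,0],[0,0,0,0]]' 1 120;python3 d.py 487.1 334.9 165.5 177.8;python3 t.py;python3 tilt.py wt3
```

```text
clock: 17.22
eef_pos: [459.3, 353.4, 257.3]
eef_rot: [-179.1, -1.3, 149.0]
contact_force: [0.1, -0.2, -0.9]
opening: 18.7
clock 17.22 pos [459.3 353.4 257.3] rot [-179.06   -1.28  149.  ] q [ 31.  24.  81.   1.  77. -28.] F [ 0.1 -0.2 -0.9] T [ 0.01 -0.05  0.01] open 18.7
tool delta cm [-3.54 -0.01  9.1 ]
turn rad about tool z (to yaw mod 180) -0.503
tool z tilt deg: world x,y [-1.58 -0.15] radial -1.43 tang 0.69
n 5481
2108 ctr tool [  9.   -0.  -48.5] range [24. 16.  9.] normal tool [ 0.308 -0.007 -0.951] angle in xz from -z toward +x 17.94 y -0.4 | world n [-0.241  0.155  0.958]
1688 ctr tool [  9.7   0.  -79. ] range [ 6. 16. 37.] normal tool [-0.992 -0.003 -0.128] angle in xz from -z toward +x -82.66 y -0.16 | world n [ 0.852 -0.513  0.106]
859 ctr tool [ 15.8  -0.  -28.9] range [12. 16. 41.] normal tool [-0.959 -0.004 -0.282] angle in xz from -z toward +x -73.6 y -0.22 | world n [ 0.828 -0.497  0.261]
```

```bash
python3 -m creep '[[0,0,0,-0.07],[0,0,0,-0.07],[0,0,0,-0.07],[0,0,0,-0.07],[0,0,0,-0.07],[0,0,0,-0.07],[0,0,0,-0.07],[0,0,0,0]]';python3 d.py 570 120 257 177.8;python3 t.py
```

```text
clock: 17.93
eef_pos: [453.3, 352.8, 252.0]
eef_rot: [-179.7, -2.3, 178.4]
contact_force: [-0.1, 0.2, -1.8]
opening: 18.9
clock 17.93 pos [453.3 352.8 252. ] rot [-179.66   -2.29  178.45] q [ 31.  24.  81.   1.  77. -57.] F [-0.1  0.2 -1.8] T [0.03 0.01 0.01] open 18.9
tool delta cm [-12.27 -22.96  -0.85]
turn rad about tool z (to yaw mod 180) 0.011
tool z tilt deg: world x,y [-2.29 -0.28] radial -2.11 tang 0.95
```

```bash
python3 -m creep '[[-1.5,-3.4,0,0],[-1.5,-3.4,0,0],[-1.5,-3.4,0,0],[-1.5,-3.4,0,0],[-1.5,-3.4,0,0],[-1.5,-3.4,0,0],[-1.5,-3.4,0,0],[-1.0,-1,0,0]]';python3 d.py 578 75 250 177.8;python3 t.py
python3 -m creep '[[0,0,0,0],[0,0,0,0],[0,0,0,0],[0,0,0,0],[0,0,0,0],[0,0,0,0],[0,0,0,0],[0,0,0,0]]';python3 tilt.py wt4;python3 tilt.py wt5;python3 tilt.py wt6
```

```text
clock: 18.6
eef_pos: [558.0, 94.9, 244.4]
eef_rot: [-179.7, -2.8, 177.7]
contact_force: [0.3, -1.0, -0.6]
opening: 18.8
clock 18.6 pos [558.   94.9 244.4] rot [-179.69   -2.81  177.75] q [  4.  24.  82.  -0.  76. -84.] F [ 0.3 -1.  -0.6] T [-0.   -0.06  0.02] open 18.8
tool delta cm [-2.04 -1.92 -0.65]
turn rad about tool z (to yaw mod 180) -0.001
tool z tilt deg: world x,y [-2.82 -0.2 ] radial -2.82 tang -0.02
clock: 19.27
eef_pos: [556.3, 97.2, 242.9]
eef_rot: [-179.7, -3.0, 177.4]
contact_force: [-0.1, -0.4, -0.9]
opening: 18.8
n 5506
2140 ctr tool [  9.    0.  -48.5] range [24. 16.  9.] normal tool [ 0.297 -0.001 -0.955] angle in xz from -z toward +x 17.27 y -0.09 | world n [-0.245  0.014  0.969]
1679 ctr tool [  9.9   0.1 -79.1] range [ 6. 16. 37.] normal tool [-0.991  0.014 -0.13 ] angle in xz from -z toward +x -82.54 y 0.82 | world n [ 0.997 -0.031  0.077]
856 ctr tool [ 16.1  -0.  -29. ] range [12. 16. 41.] normal tool [-0.959 -0.013 -0.283] angle in xz from -z toward +x -73.56 y -0.74 | world n [ 0.971 -0.056  0.232]
n 5500
2080 ctr tool [  9.   -0.1 -48.7] range [23. 16.  8
[... 249 characters left out ...]
 world n [ 0.998 -0.042  0.044]
894 ctr tool [ 16.3  -0.1 -29.7] range [12. 16. 41.] normal tool [-0.96  -0.009 -0.28 ] angle in xz from -z toward +x -73.74 y -0.51 | world n [ 0.972 -0.052  0.229]
n 5493
2091 ctr tool [  9.   -0.  -48.6] range [24. 16.  8.] normal tool [ 0.282  0.016 -0.959] angle in xz from -z toward +x 16.38 y 0.89 | world n [-0.23   0.031  0.973]
1679 ctr tool [ 10.    0.1 -78.9] range [ 6. 16. 37.] normal tool [-0.994 -0.012 -0.112] angle in xz from -z toward +x -83.6 y -0.67 | world n [ 0.997 -0.057  0.059]
880 ctr tool [ 16.2  -0.1 -29.4] range [12. 16. 40.] normal tool [-0.959 -0.008 -0.282] angle in xz from -z toward +x -73.6 y -0.48 | world n [ 0.971 -0.052  0.231]
```

View pics/wt6.png

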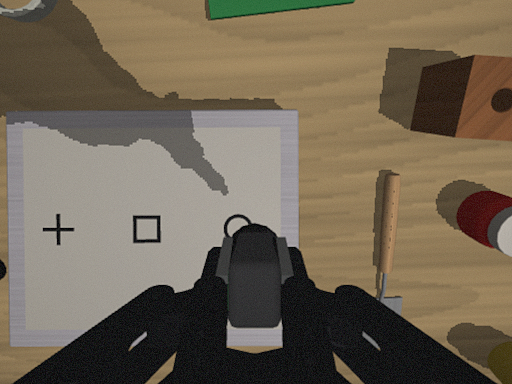

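The wrist view shows the ring's upper arc at about (237,222), the square at (147,229) and the cross at (58,229). I'll map the arc onto the glass plane and fit a circle.

```bash
cat > ring.py <<'E'
from h import *
from scipy.optimize import least_squares
c0=np.array([605.2,-18.5,85.0]);th=np.radians(-2.2);N=np.array([-np.sin(np.radians(15))*np.cos(th),-np.sin(np.radians(15))*np.sin(th),np.cos(np.radians(15))])
E
python3 - <<'E'
from ring import *
s=r.get_state();z=np.load("pics/wt6.npz");im=z["im"];d=z["d"]
p=r.camera_params("wrist");K=p["K"];M=p["mount"];R=Ro.from_euler("xyz",s["eef_rot"],degrees=True).as_matrix()
def ptsray(U):
    w=np.c_[(U[:,0]-K[0,2])/K[0,0],(U[:,1]-K[1,2])/K[1,1],np.ones(len(U))]@M[:3,:3].T@R.T
    o=R@M[:3,3]+s["eef_pos"];return o+w*(((c0-o)@N)/(w@N))[:,None]
W=wr_world(0,d,s)
# depth check of glass
m=np.zeros((384,512),bool);m[260:320,40:180]=True;Q=W[m&(d>0)];cc=Q.mean(0);n=np.linalg.svd(Q-cc,full_matrices=False)[2][2];n*=np.sign(n[2]);print("glass n",n.round(3),"offset from plane",((cc-c0)@N).round(2))
g=im.max(2);ex=np.array([np.cos(np.radians(15))*np.cos(th),np.cos(np.radians(15))*np.sin(th),np.sin(np.radians(15))]);ey=np.cross(N,ex)
for nm,(a,b,e,f) in {"ring":(205,198,275,228),"square":(125,205,170,252),"cross":(35,205,82,252)}.items():
    v,u=np.nonzero(g[b:f,a:e]<70);U=np.c_[u+a,v+b].astype(float);X=ptsray(U);L=np.c_[(X-c0)@ex,(X-c0)@ey]
    if nm=="ring":
        L=L[L[:,1]>60]; k=lambda q:np.hypot(L[:,0]-q[0],L[:,1]-q[1])-14
        o=least_squares(k,[0,93],loss="soft_l1");c=o.x;print("n",len(L),"rms",np.sqrt(np.mean(o.fun**2)).round(2))
    else: c=(L.min(0)+L.max(0))/2
    print(nm,"local",c.round(1),"size",np.ptp(L,axis=0).round(1),"world",(c0+c[0]*ex+c[1]*ey).round(1))
E
```

```text
glass n [0.888 0.106 0.447] offset from plane 46.35
n 167 rms 4.87
ring local [-0.2 94.4] size [13.3 45.7] world [608.7  75.8  85. ]
square local [ 0.2 -6.5] size [28.5 28.5] world [605.1 -25.   85. ]
cross local [  -0.3 -103. ] size [32.8 33. ] world [ 601.  -121.4   84.9]
```

```bash
cat > go.py <<'E'
from ring import *
import sys
h=float(sys.argv[1]);th_=np.radians(16.6);a=np.array([np.sin(th_),0,-np.cos(th_)]);tip=np.array([8.6,0,-48.6])-153*a
s=r.get_state();R=Ro.from_euler("xyz",s["eef_rot"],degrees=True).as_matrix();T=s["eef_pos"]+R@tip
ring=np.array([608.7,75.3,85.0])
print("clock",round(s["clock"],2),"tip(unpressed)",T.round(1),"height over glass",((T-ring)@N).round(1),"angle to normal",np.degrees(np.arccos((R@a)@N)).round(2),"pen world",(R@a).round(3),"rot",s["eef_rot"].round(2),"F",s["contact_force"].round(1),"Fn",(s["contact_force"]@N).round(1))
print("tool delta cm",(R.T@(ring+h*N-T)/10).round(2))
E
python3 go.py 15
```

```text
clock 19.42 tip(unpressed) [586.4  94.9 143.2] height over glass 62.2 angle to normal 1.47 pen world [-0.234  0.015  0.972] rot [-179.74   -3.02  177.33] F [ 0.7  0.  -1.2] Fn -1.3
tool delta cm [-2.16 -1.84  4.27]
```

```bash
python3 -m creep '[[-0.6,-0.5,0.3,-0.005],[-0.6,-0.5,0.3,0],[-0.5,-0.4,0.5,0],[-0.2,-0.2,0.8,0],[0,0,0.8,0],[0,0,0.5,0],[0,0,0,0],[0,0,0,0]]';python3 go.py 15;python3 t.py
```

```text
clock: 20.08
eef_pos: [574.9, 77.0, 205.1]
eef_rot: [-179.7, -3.1, 177.6]
contact_force: [0.2, 0.6, -1.0]
opening: 19.0
clock 20.08 tip(unpressed) [604.6  75.3 105.3] height over glass 20.6 angle to normal 1.55 pen world [-0.233  0.014  0.972] rot [-179.74   -3.12  177.57] F [ 0.2  0.6 -1. ] Fn -1.0
tool delta cm [-0.05  0.01  0.58]
tool z tilt deg: world x,y [-3.13 -0.12] radial -3.13 tang -0.03
```

The tip is hovering 20 mm over the ring, and the pen is 1.5° from the normal. I'll check with the fixed cameras and try trimming the tilt with a slow lift and a fast descent, since fast descents moved it the right way before.

```bash
python3 - <<'E'
from h import *
for n in("scene","side"):
    im,d=r.capture(n);cv2.imwrite(f"pics/{n}4.png",im[:,:,::-1])
a=cv2.imread("pics/scene4.png")[170:260,190:300];b=cv2.imread("pics/side4.png")[120:220,240:340]
cv2.imwrite("pics/m4.png",np.hstack([cv2.resize(a,(440,360),interpolation=cv2.INTER_CUBIC),cv2.resize(b,(360,360),interpolation=cv2.INTER_CUBIC)]))
from ring import *
for n in("scene","side"): print(n,"ring px",proj(n,[608.7,75.3,85]).round(1),"tip px",proj(n,[604.6,75.3,105.3]).round(1))
E
python3 -m creep '[[0,0,-0.6,0],[0,0,-0.6,0],[0,0,-0.6,0],[0,0,-0.6,0],[0,0,-0.6,0],[0,0,-0.6,0],[0,0,-0.6,0],[0,0,0,0]]';python3 go.py 15;python3 t.py
python3 -m creep '[[0,0,2,0],[0,0,1.8,0],[0,0,0,0],[0,0,0,0],[0,0,0,0],[0,0,0,0],[0,0,0,0],[0,0,0,0]]';python3 go.py 15;python3 t.py
```

```text
scene ring px [244.4 233.8] tip px [244.8 229. ]
side ring px [286.2 185.6] tip px [285.2 180.5]
clock: 20.85
eef_pos: [578.4, 77.9, 254.9]
eef_rot: [-179.8, -2.8, 177.6]
contact_force: [-0.0, 1.0, -0.6]
opening: 18.8
clock 20.85 tip(unpressed) [608.6  76.2 155.2] height over glass 67.9 angle to normal 1.25 pen world [-0.238  0.014  0.971] rot [-179.77   -2.83  177.63] F [-0.   1.  -0.6] Fn -0.5
tool delta cm [ 0.1  -0.07  5.59]
tool z tilt deg: world x,y [-2.83 -0.11] radial -2.83 tang -0.02
clock: 21.52
eef_pos: [578.3, 77.8, 220.2]
eef_rot: [-179.8, -2.5, 177.6]
contact_force: [-0.4, 0.9, -0.7]
opening: 18.3
clock 21.52 tip(unpressed) [609.1  76.2 120.7] height over glass 34.4 angle to normal 0.95 pen world [-0.243  0.014  0.97 ] rot [-179.79   -2.52  177.63] F [-0.4  0.9 -0.7] Fn -0.6
tool delta cm [ 0.33 -0.08  2.14]
tool z tilt deg: world x,y [-2.53 -0.1 ] radial -2.53 tang -0.02
```

View pics/m4.png

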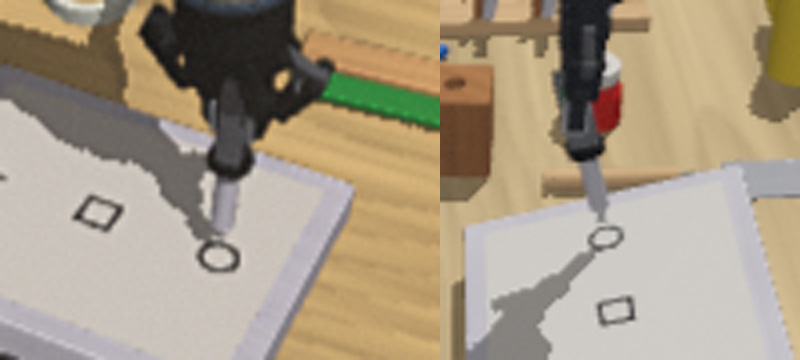

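Both fixed views agree with the predicted ring and tip pixels to within a pixel. The trim gained 0.6°, so I'll do one more cycle.

```bash
python3 -m creep '[[0,0,-0.6,0],[0,0,-0.6,0],[0,0,-0.6,0],[0,0,-0.6,0],[0,0,-0.6,0],[0,0,-0.6,0],[0,0,-0.6,0],[0,0,0,0]]';python3 go.py 15;
python3 -m creep '[[0,0,2,0],[0,0,2,0],[0,0,0,0],[0,0,0,0],[0,0,0,0],[0,0,0,0],[0,0,0,0],[0,0,0,0]]';python3 go.py 15;python3 t.py;python3 tilt.py wt7;python3 tilt.py wt8
```

```text
clock: 22.18
eef_pos: [581.2, 77.9, 269.0]
eef_rot: [-179.8, -2.3, 177.6]
contact_force: [0.1, -0.1, -1.4]
opening: 18.5
clock 22.18 tip(unpressed) [612.3  76.3 169.7] height over glass 80.9 angle to normal 0.76 pen world [-0.246  0.013  0.969] rot [-179.81   -2.33  177.63] F [ 0.1 -0.1 -1.4] Fn -1.4
tool delta cm [ 0.46 -0.09  7.04]
clock: 22.85
eef_pos: [581.4, 78.0, 232.4]
eef_rot: [-179.8, -2.0, 177.6]
contact_force: [0.4, -0.1, -1.7]
opening: 18.7
clock 22.85 tip(unpressed) [613.   76.4 133.2] height over glass 45.5 angle to normal 0.47 pen world [-0.251  0.013  0.968] rot [-179.83   -2.02  177.64] F [ 0.4 -0.1 -1.7] Fn -1.7
tool delta cm [ 0.7  -0.11  3.4 ]
tool z tilt deg: world x,y [-2.03 -0.09] radial -2.03 tang -0.02
n 5487
1985 ctr tool [  9.1   0.  -48.4] range [23. 16.  9.] normal tool [ 0.32   0.002 -0.948] angle in xz from -z toward +x 18.64 y 0.1 | world n [-0.286  0.016  0.958]
1652 ctr tool [ 10.    0.2 -79. ] range [ 6. 16. 37.] normal tool [-0.994 -0.013 -0.112] angle in xz from -z toward +x -83.58 y -0.75 | world n [ 0.996 -0.054  0.077]
824 ctr tool [ 16.   -0.  -28.5] range [12. 16. 41.] normal tool [-0.959 -0.01  -0.284] angle in xz from -z toward +x -73.51 y -0.6 | world n [ 0.967 -0.05   0.25 ]
n 5499
2072 ctr tool [  8.9  -0.1 -48.7] range [24. 16.  8.] normal tool [ 0.287  0.004 -0.958] angle in xz from -z toward +x 16.66 y 0.24 | world n [-0.252  0.017  0.967]
1708 ctr tool [  9.9   0.1 -78.9] range [ 5. 16. 38.] normal tool [-0.994  0.004 -0.107] angle in xz from -z toward +x -83.86 y 0.23 | world n [ 0.997 -0.037  0.072]
883 ctr tool [ 16.2  -0.1 -29.6] range [12. 16. 39.] normal tool [-0.96  -0.007 -0.28 ] angle in xz from -z toward +x -73.74 y -0.38 | world n [ 0.968 -0.046  0.246]
```

```bash
python3 -m creep '[[0.3,-0.05,1.6,0],[0.2,-0.05,1,0],[0.1,0,0.4,0],[0,0,0,0],[0,0,0,0],[0,0,0,0],[0,0,0,0],[0,0,0,0]]';python3 go.py 3;python3 t.py
```

```text
clock: 23.62
eef_pos: [575.4, 77.2, 203.5]
eef_rot: [-179.8, -1.8, 177.6]
contact_force: [-0.1, -0.7, -1.4]
opening: 18.4
clock 23.62 tip(unpressed) [607.3  75.6 104.4] height over glass 19.2 angle to normal 0.31 pen world [-0.254  0.013  0.967] rot [-179.84   -1.84  177.63] F [-0.1 -0.7 -1.4] Fn -1.3
tool delta cm [-0.12 -0.02  1.65]
tool z tilt deg: world x,y [-1.85 -0.08] radial -1.85 tang -0.02
```

```bash
python3 -m creep '[[-0.05,0,0.5,0],[-0.05,0,0.5,0],[-0.05,0,0.3,0],[0,0,0,0],[0,0,0,0],[0,0,0,0],[0,0,0,0],[0,0,0,0]]';python3 go.py -6;python3 t.py
python3 - <<'E'
from h import *
for n in("scene","side"):
    im,d=r.capture(n);cv2.imwrite(f"pics/{n}5.png",im[:,:,::-1])
a=cv2.imread("pics/scene5.png")[170:260,190:300];b=cv2.imread("pics/side5.png")[120:220,240:340]
cv2.imwrite("pics/m5.png",np.hstack([cv2.resize(a,(440,360),interpolation=cv2.INTER_CUBIC),cv2.resize(b,(360,360),interpolation=cv2.INTER_CUBIC)]))
E
```

```text
clock: 24.28
eef_pos: [577.0, 77.1, 189.5]
eef_rot: [-179.8, -1.8, 177.6]
contact_force: [0.4, -0.5, -0.9]
opening: 18.7
clock 24.28 tip(unpressed) [609.   75.5  90.4] height over glass 5.1 angle to normal 0.28 pen world [-0.255  0.013  0.967] rot [-179.84   -1.8   177.64] F [ 0.4 -0.5 -0.9] Fn -0.9
tool delta cm [-0.16 -0.02  1.11]
tool z tilt deg: world x,y [-1.81 -0.08] radial -1.81 tang -0.03
```

View pics/m5.png

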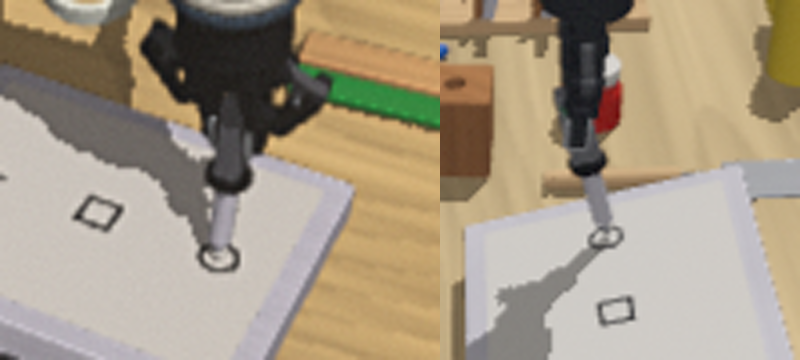

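The tip is 5 mm over the ring centre in both views. Now I press in small steps and watch the force.

```bash
for i in 1; do python3 -m creep '[[-0.04,0,0.15,0],[-0.04,0,0.15,0],[-0.04,0,0.1,0],[0,0,0,0],[0,0,0,0],[0,0,0,0],[0,0,0,0],[0,0,0,0]]'; done;python3 go.py -6
python3 - <<'E'
from h import *
F=[]
for i in range(4):
    r.capture("side");F.append(r.get_state()["contact_force"])
print(np.mean(F,0).round(2),np.std(F,0).round(2))
E
```

```text
clock: 25.05
eef_pos: [578.3, 77.1, 185.2]
eef_rot: [-179.8, -1.8, 177.6]
contact_force: [-0.0, -0.1, -1.0]
opening: 18.6
clock 25.05 tip(unpressed) [610.3  75.5  86.1] height over glass 0.7 angle to normal 0.26 pen world [-0.256  0.013  0.967] rot [-179.85   -1.78  177.64] F [-0.  -0.1 -1. ] Fn -0.9
tool delta cm [-0.01 -0.03  0.69]
[-0.21 -0.14 -0.82] [0.28 0.3  0.4 ]
```

```bash
cat > f.py <<'E'
from h import *
F=[]
for i in range(4):
    r.capture("side");F.append(r.get_state()["contact_force"])
print("meanF",np.mean(F,0).round(2),"std",np.std(F,0).round(2))
E
python3 -m creep '[[0,0,0.15,0],[0,0,0.15,0],[0,0,0,0],[0,0,0,0],[0,0,0,0],[0,0,0,0],[0,0,0,0],[0,0,0,0]]'; python3 go.py -6; python3 f.py
```

```text
clock: 25.92
eef_pos: [578.6, 77.1, 182.3]
eef_rot: [-179.9, -1.7, 177.6]
contact_force: [-0.6, 0.1, 0.6]
opening: 18.3
clock 25.92 tip(unpressed) [610.7  75.5  83.3] height over glass -2.2 angle to normal 0.22 pen world [-0.256  0.013  0.966] rot [-179.85   -1.72  177.64] F [-0.6  0.1  0.6] Fn 0.8
tool delta cm [ 0.03 -0.03  0.41]
meanF [-0.32  0.44  0.28] std [0.22 0.51 0.53]
```

```bash
python3 -m creep '[[0,0,0.15,0],[0,0,0.15,0],[0,0,0.08,0],[0,0,0,0],[0,0,0,0],[0,0,0,0],[0,0,0,0],[0,0,0,0]]'; python3 go.py -6; python3 f.py;python3 f.py;python3 tilt.py wt9;python3 go.py -6
python3 - <<'E'
from h import *
for n in("scene","side"):
    im,d=r.capture(n);cv2.imwrite(f"pics/{n}6.png",im[:,:,::-1])
a=cv2.imread("pics/scene6.png")[190:250,215:275];b=cv2.imread("pics/side6.png")[150:210,255:315]
cv2.imwrite("pics/m6.png",np.hstack([cv2.resize(x,(400,400),interpolation=cv2.INTER_CUBIC) for x in(a,b)]))
E
```

```text
clock: 26.78
eef_pos: [579.1, 77.1, 178.5]
eef_rot: [-179.9, -1.6, 177.6]
contact_force: [-0.4, -0.4, 2.3]
opening: 18.9
clock 26.78 tip(unpressed) [611.4  75.5  79.6] height over glass -5.9 angle to normal 0.18 pen world [-0.258  0.013  0.966] rot [-179.85   -1.63  177.64] F [-0.4 -0.4  2.3] Fn 2.4
tool delta cm [ 0.11 -0.03  0.04]
meanF [ 0.03 -0.04  1.6 ] std [0.22 0.54 0.65]
meanF [0.19 0.29 1.47] std [0.34 0.38 0.55]
n 5495
2120 ctr tool [  9.1  -0.  -48.5] range [24. 16.  8.] normal tool [ 0.283  0.021 -0.959] angle in xz from -z toward +x 16.45 y 1.22 | world n [-0.254  0.034  0.966]
1676 ctr tool [  9.9   0.1 -78.8] range [ 7. 16. 37.] normal tool [-0.99   0.003 -0.143] angle in xz from -z toward +x -81.76 y 0.17 | world n [ 0.993 -0.038  0.115]
872 ctr tool [ 16.2  -0.1 -29.5] range [12. 16. 41.] normal tool [-0.96  -0.004 -0.28 ] angle in xz from -z toward +x -73.72 y -0.22 | world n [ 0.967 -0.043  0.253]
clock 27.23 tip(unpressed) [611.4  75.5  79.5] height over glass -6.0 angle to normal 0.18 pen world [-0.258  0.013  0.966] rot [-179.85   -1.63  177.64] F [ 0.5 -0.5  1.3] Fn 1.1
tool delta cm [ 0.11 -0.03  0.03]
```

View pics/m6.png

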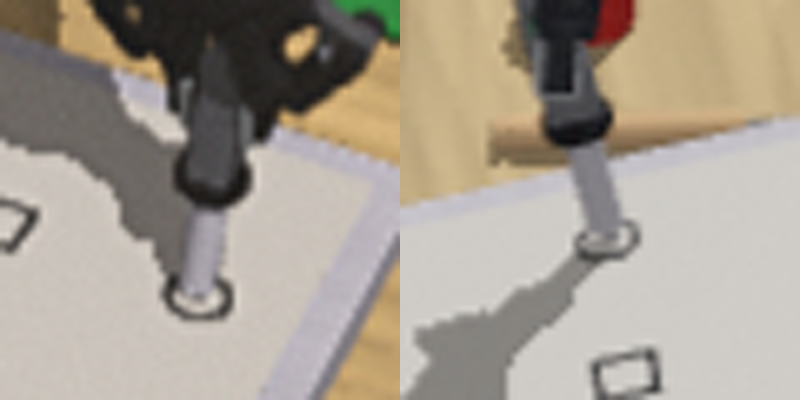

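View pics/scene6.png

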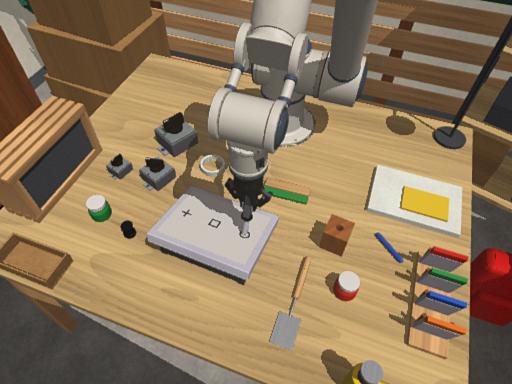

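The tip foot is inside the ring in both views, at about (197,293) and (607,237) in the crops. The force rise of about 2.7 N matches roughly half travel, and nothing else has moved. Handing in.

```bash
python3 -c "
from cell import r
print(r.get_state()['clock']);print(r.close_job())"
```

```text
27.3333
the job is handed in; nothing more can be done
None
```

I turned the middle-sized isolator on to its stop. I then took the pen from the stand and handed in at 27.3 s, still gripping it at 120 N with its tip pressed inside the ring. `close_job` gives no verdict.

- **Isolator:** after I let go, the wrist camera showed the bar at 60.3° (1.05 rad) from off, so it was on. While turning, the grip slipped about 13° against the stop, at about 3 N m. I did not measure the isolator again just before hand-in.
- **Tilt:** moves cannot tilt the tool, so I tilted the pen in the jaws by bracing its barrel against the mouth of the stand hole. I then trimmed the remaining tool tilt with slow lifts and fast descents.
- **Square to the glass:** the last computed angle to the glass normal was 0.2°. The direct camera fits were noisier, mostly within about 1°, and one reading of the pen's top disagreed by 2°.
- **In the ring:** I put the foot within about 1–2 mm of the centre, and both fixed cameras showed it inside the ring.
- **Tip depth:** position gave 6 mm pushed in. The force rise of 2.4–2.9 N, on noisy readings, gave about 5–6 mm.
- **Everything else:** the last scene picture showed nothing else moved; I judged that by eye.

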